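# Tighten the label rewinder's lock ring with the pin spanner

### The arm

A 6-joint arm with a two-finger parallel gripper is mounted at the origin on the work surface. World frame = base frame: x ahead of the robot, y to its left, z up, the work surface at z = 0. Lengths are in m, angles in rad, forces in N, time in s.
With the tool pointing down it reaches from about 0.25 to 0.725 m from the base axis. Payload 4 kg.
Tool frame: the origin (TCP) lies midway between the tips of the shut fingers; the grasp point (between the pads) lies bot.tcp_to_grasp behind it (bot.tcp_to_grasp is the distance from the TCP to the grasp point, in m); z points along the fingers, y is the line along which they close (so a half turn about z gives the same grasp; the last joint's range is limited). The gripper opens to 85 mm and grips with 20 to 120 N. Pads are 22 mm wide; open, the fingers measure 114 mm over their backs; the gripper's body (76 mm by 85 mm) begins 54 mm behind the grasp point. The pads swing forward as they close: fully open they stand 13 mm farther back than shut.
Start: joints at [1.278, 0.241, 0.005, 1.335, 0, 1.571], TCP at [0.144, 0.479, 0.231] pointing down, gripper open.
Joint ranges: [-2.72, 2.72], [-1.05, 1.87], [-1.09, 1.28], [-1.99, 2.15], [-1.42, 1.44], [-3.14, 3.14]. Speed limits (rad/s): [2.79, 2.79, 3.14, 3.14, 3.14, 3.14].

### API

Orientations are given as a unit quaternion [x, y, z, w].
In Python, from workcell import readout, camera, bot gives the robot as it stands. The module is installed in compiled form; this text tells all that it offers.
- The arm moves only by the tool jog_arm, never from a script. Its argument "motion" is a list of rows, each an object of numbers: "x", "y", "z": the shift along the tool's x, y, z in mm; "spin": the turn about the tool's z in degrees; "fingers": the closure, from -1 (fully open) to 1 (shut). A call has 1 to 8 rows; each row is the pose to reach, as a shift and turn from the pose commanded when the call began, along the tool's axes at that moment; what a row does not reach only later rows make up. A row lasts 1/8 s, in which the tool goes at most 62.5 mm and 10.7 degrees, less where a joint would pass 70% of its speed; a pose out of reach is approached as far as the arm can. A call with a gripper value outside its range is refused whole. The fingers move at their own pace and stop on an object; the grip force is fixed at half the most. Time passes only in rows, so rows that repeat a pose let the fingers close. It gives the time, the measured TCP pose, the force, the opening and the grip force at its end, in the units of the state.
- readout.get_obs(): the state, without advancing time (a new reading comes with each control period).
- camera(name): name is "scene" or "top" or "wrist"; returns a dict with "pixels" (480x640x3 uint8, red, green, blue), "K" (3x3 intrinsics, pixels), "dist" ([k1, k2, p1, p2, k3] as OpenCV has them; the pictures are not rectified), "rvec" (rotation vector, rad) and "tvec" (3), from world to camera coordinates, as OpenCV has them. Camera axes: x right, y down, z forward; pixel columns grow to the right and rows downward; lengths in m; the calibration is good to about 2 mm. A picture is of the moment at which its call begins. There is no depth.
- bot.job_done(): hands the job in; it is judged then, once.
The state is a dict: "clock": time; "joint_pos": joint angles; "joint_vel": joint speeds; "tau": joint torques, N m; "eef_pos": TCP position; "tool_rot": TCP orientation; "ft_force": force on the tool from outside, world axes, zero at the start; "ft_torque": the same for the moment, N m; "grip_width": finger opening in m; "grasp_force": force on a finger pad.
Only numpy, scipy, OpenCV 4.12 (cv2) and the standard library are available. Lean on these libraries where they do the work, as an engineer would, in place of code of your own. Each camera call takes 0.05 s, during which the arm holds its last target. There are 200 camera calls.

### The job

Take the two-pronged pin spanner from its holder, set both prongs well down into two opposite holes of the lock ring on top of the label rewinder, and with the spanner turn the ring clockwise until it is fully tight against its stop. Then stand the spanner back fully home in its holder and let go. Work gently: do not press or wrench the ring with the spanner by more than about 35 N, do not touch the ring with the fingers, and leave the other things where they are.

Things in the scene. Friction and masses are not known exactly. Their poses are not given: they have to be found in the camera images.
- rewinder: Label rewinder: a fixed grey box 180 mm (x) by 150 mm (y) by 45 mm high, with a white label roll 120 mm across lying on it (top at 91 mm), an aluminium flange 92 mm across (top at 95 mm) and the lock ring on top of that. Origin at the centre of its underside. Its yaw says nothing of where the ring's holes are.
- ring_face (a point): Centre of the upper face of the steel lock ring (64 mm across, 16 mm high), on its vertical axis, 111 mm up. The face has four blind round holes, 9 mm wide, 10 mm deep, 90 degrees apart on a 44 mm pitch circle, and a dark spindle end flush in the middle. The point belongs to the base: the holes' angle is not given and differs each time, see it or find it by feel.
- lockring (a joint): Turn of the lock ring, rad, growing clockwise seen from above: 0 is loose, at 0.9 it meets its firm stop and is fully tight (turned on, the spindle under it winds up about 0.2 rad per N m and springs back). It starts between 0 and 0.3, stays where it is left and drags with about 0.15 N m before the stop. The value says nothing of where the holes are.
- spanner_grip (a point): Centre of the pin spanner's grip, a black upright block 40 (x) by 16 (y, grasp across it) by 38 mm high. z is up. Below it a 12 mm shank and a steel crossbar 60 (x) by 18 (y) by 12 mm, underside 51 mm below this centre; from it two round prongs with ball ends, 6 mm wide, 14 mm long, point down. Loose, about 0.25 kg; the same either way round.
- prong_a (a point): Tip of one prong of the spanner, 22 mm along the spanner's x from its centre line, 65 mm below the grip's centre.
- prong_b (a point): Tip of the other prong, 22 mm along -x, 65 mm below the grip's centre.
- holder_top (a point): Middle of the top face of the spanner's holder: a fixed grey block 100 (x) by 50 (y) by 30 mm high with two round holes, 12 mm wide, 20 mm deep, 22 mm either side along x. The spanner stands in it, both prongs in the holes and the crossbar lying on the block, its grip centre 51 mm above this point. Its point is the place to return it to.
- spacer: Bystander: plain steel spacer ring without pin holes, 64 mm across, 16 mm high; origin at the centre of its underside. Leave alone.
- tape: Bystander: roll of tape, 68 mm across, 24 mm high; origin at the centre of its underside. Leave alone.
- spare_roll: Bystander: spare roll of white labels, 100 mm across, 55 mm high; origin at the centre of its underside. Leave alone.
- ink: Bystander: black jar, 48 mm across, 85 mm high; origin at the centre of its underside. Leave alone.
- driver: Bystander: screwdriver lying flat. Leave alone.
- carton: Bystander: small cardboard box, 110 x 80 x 60 mm; origin at the centre of its underside. Leave alone.
- mug: Bystander: white mug, 76 mm across, 90 mm high; origin at the centre of its underside. Leave alone.

How it is judged:
On the way, in this order (a step that is already met when the one before it is completed fails the run):
1. both prongs of the spanner are at least 5 mm down in the ring's holes (z of each of prong_a, prong_b in the frame of ring_face below -0.005 m and horizontal distance between spanner_grip and ring_face below 0.008 m and value of joint lockring below 0.6 rad), for 0.2 s.
2. the ring is turned tight with both prongs in its holes (z of each of prong_a, prong_b in the frame of ring_face below -0.005 m and horizontal distance between spanner_grip and ring_face below 0.008 m and value of joint lockring above 0.84 rad), for 0.1 s.
At the end, for the whole second after the job is handed in: The lock ring is within 0.08 rad of its stop (joint above 0.82) and the spanner stands upright (within 0.1 rad) in its holder, both prongs in the holes and the crossbar down on the block (grip centre 47 to 54 mm above the holder's top and within 8 mm of its middle) (value of joint lockring above 0.82 rad and horizontal distance between spanner_grip and holder_top below 0.008 m and z of spanner_grip in the frame of holder_top between 0.047 and 0.054 m and angle between spanner_grip's own z axis and vertical below 0.1 rad); the robot touches nothing.
It fails at once if the spanner presses on the lock ring with more than 40 N (contact force between spanner and lockring above 40 N).
It fails at once if the fingers touch the lock ring (contact force between the fingers and lockring above 1 N).
It fails at once if a bystander is moved more than 20 mm (distance of any of spacer, tape, spare_roll, ink, driver, carton, mug from where it was at the start of the episode above 0.02 m).
It also fails if it takes over 72 s, if anything falls off the work surface, if the arm or the gripper's body presses on something with over 40 N, if the wrist force passes 120 N, or if a joint passes its speed limit or range.

## Working session

There is one attempt and no reset: what is moved stays moved. The work goes in short steps, Python scripts to look and compute and a tool call to move; the robot and the scene stay as the last step left them, time stands still between calls to the robot, and variables do not carry over. Pictures are saved under pics/ and viewed, at most 10 in all, crops included, and the job is handed in when it is done.

Besides the shell and the picture viewer there is one more tool, called after "Request:" as name(argument=value, ...), one argument or row to a line, values as JSON. jog_arm: Moves the arm, as the interface text tells. Its arguments: {"type":"object","properties":{"motion":{"type":"array"}},"required":["motion"]}

```bash
mkdir -p pics; cat > h.py <<'E'
import numpy as np, cv2
from workcell import readout, camera, bot
def ray(c,uv):
    uv=np.array(uv,float).reshape(-1,1,2)
    n=cv2.undistortPoints(uv,c["K"],np.array(c["dist"],float)).reshape(-1,2)
    R=cv2.Rodrigues(np.array(c["rvec"],float))[0]; t=np.array(c["tvec"],float).ravel()
    d=np.c_[n,np.ones(len(n))]@R
    return -R.T@t, d
def onz(c,uv,z):
    o,d=ray(c,uv); return o+d*((z-o[2])/d[:,2:3])
def proj(c,P):
    return cv2.projectPoints(np.array(P,float).reshape(-1,3),np.array(c["rvec"],float),np.array(c["tvec"],float),np.array(c["K"],float),np.array(c["dist"],float))[0].reshape(-1,2)
def save(c,n): cv2.imwrite("pics/"+n,cv2.cvtColor(c["pixels"],cv2.COLOR_RGB2BGR))
E
python3 - <<'E'
from h import *
for n in("top","scene"):
    c=camera(n); save(c,n+".png"); print(n,ray(c,[[320,240]]))
    np.save(n+".npy",c,allow_pickle=True)
o=readout.get_obs(); print({k:np.round(v,3) for k,v in o.items()}, bot.tcp_to_grasp)
E
```

```text
top (array([ 0.2514498 , -0.02210593,  1.43449844]), array([[ 0.20662645, -0.02170527, -0.9783247 ]]))
scene (array([ 1.15437564, -0.86344847,  0.94367893]), array([[-0.43857848,  0.63577294, -0.63525562]]))
{'clock': np.float64(0.1), 'joint_pos': array([1.278, 0.241, 0.004, 1.335, 0.   , 1.571]), 'joint_vel': array([ 0.   , -0.001,  0.004,  0.001, -0.001, -0.001]), 'tau': array([ 0.0000e+00, -3.7314e+01,  2.5301e+01,  1.1000e-02,  0.0000e+00,
        0.0000e+00]), 'eef_pos': array([0.144, 0.478, 0.23 ]), 'tool_rot': array([ 0.146,  0.989, -0.001, -0.   ]), 'ft_force': array([-0.592, -0.221, -0.147]), 'ft_torque': array([-0.041, -0.031,  0.029]), 'grasp_force': np.float64(0.0), 'grip_width': np.float64(0.086)} 0.0187
```

View pics/top.png

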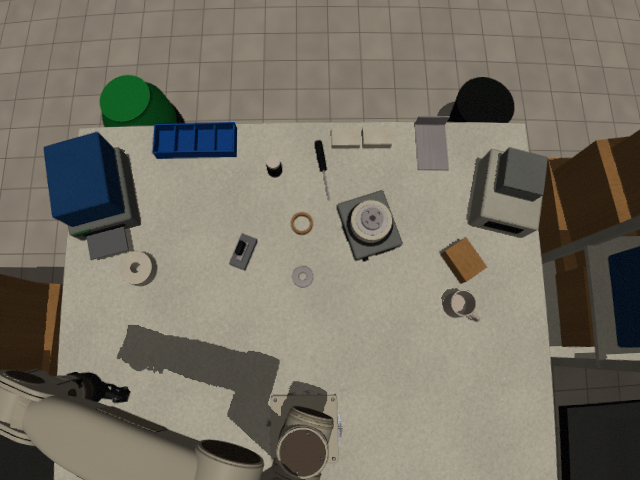

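View pics/scene.png

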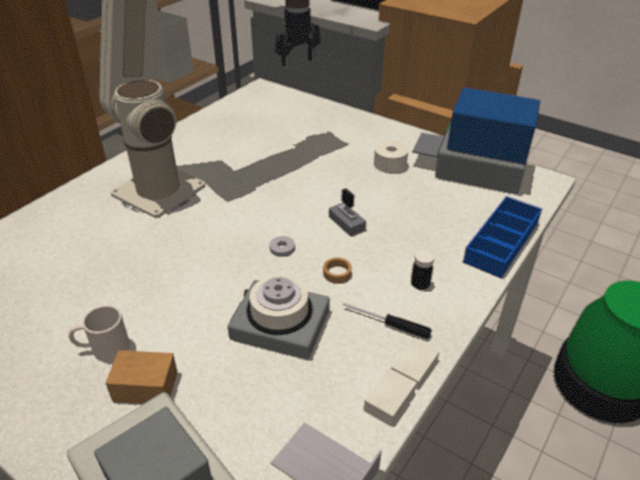

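The top view shows the holder with the black grip at about (242,250) and the lock ring at about (373,218) on the rewinder. The spacer is at (303,276), the tape at (302,223). The scene view agrees: grip at (348,198), ring at (279,289).

```bash
python3 - <<'E'
from h import *
c=np.load("top.npy",allow_pickle=True).item(); s=np.load("scene.npy",allow_pickle=True).item()
def blob(c,box,f):
    x0,y0,x1,y1=box; g=cv2.cvtColor(c["pixels"],cv2.COLOR_RGB2GRAY)[y0:y1,x0:x1]
    m=f(g).astype(np.uint8); n,l,st,ce=cv2.connectedComponentsWithStats(m); k=1+np.argmax(st[1:,4])
    ys,xs=np.nonzero(l==k); return np.c_[xs+x0,ys+y0].astype(np.float32)
g=blob(c,(222,225,265,280),lambda g:g<35); print("grip",len(g),cv2.minAreaRect(g),onz(c,[g.mean(0)],.09))
h=blob(c,(222,225,265,280),lambda g:g<125); r=cv2.minAreaRect(h);print("holder",r)
P=onz(c,cv2.boxPoints(r),.03);print(P.round(4),P.mean(0))
gs=blob(s,(335,180,360,208),lambda g:g<40);print("scene grip",len(gs),gs.mean(0),onz(s,[gs.mean(0)],.081))
print("ring rough",onz(c,[[373,218]],.111),onz(s,[[279,289]],.111))
for z in(0.08,.1):print(proj(c,onz(s,[gs.mean(0)],z)))
E
```

```text
grip 100 ((239.98277282714844, 247.70692443847656), (7.353161334991455, 13.918484687805176), 23.198591232299805) [[0.51567786 0.17820608 0.09      ]]
holder ((243.0517120361328, 251.6206817626953), (18.755229949951172, 34.16794204711914), 21.801410675048828)
[[0.4783 0.2219 0.03  ]
 [0.5748 0.1856 0.03  ]
 [0.5526 0.1327 0.03  ]
 [0.4568 0.1695 0.03  ]] [0.51560815 0.17743104 0.03      ]
scene grip 120 [347.4 198.1] [[0.52016533 0.17684938 0.081     ]]
ring rough [[ 0.59353952 -0.20424996  0.111     ]] [[ 0.6008365  -0.20625516  0.111     ]]
[[240.47587996 247.04707987]]
[[247.97252014 240.55160999]]
```

Request:
jog_arm(
  motion=[
    {"x": -443, "y": -181, "spin": 4, "fingers": -1},
    {"x": -443, "y": -181, "spin": 4, "fingers": -1},
    {"x": -443, "y": -181, "spin": 4, "fingers": -1},
    {"x": -443, "y": -181, "spin": 4, "fingers": -1},
    {"x": -443, "y": -181, "spin": 4, "fingers": -1},
    {"x": -443, "y": -181, "spin": 4, "fingers": -1},
    {"x": -443, "y": -181, "spin": 4, "fingers": -1},
    {"x": -443, "y": -181, "spin": 4, "fingers": -1},
  ],
)

```text
validation failed for argument at $.mo...
```

Request:
jog_arm(
  motion=[
    {"x": 0},
    {"x": 0},
  ],
)

```text
validation failed for argument at $.mo...
```

```bash
python3 - <<'E'
from h import *
c=camera("wrist"); save(c,"w1.png"); np.save("w1.npy",c,allow_pickle=True)
o=readout.get_obs(); print({k:np.round(o[k],4) for k in("clock","joint_pos","eef_pos","tool_rot","ft_force")}); print(ray(c,[[320,240]]))
print(proj(c,[[.5156,.1775,.1],[.5156,.1775,.03],[.597,-.205,.111]]))
E
```

```text
{'clock': np.float64(0.15), 'joint_pos': array([1.278 , 0.2412, 0.004 , 1.3352, 0.    , 1.5708]), 'eef_pos': array([0.1442, 0.4782, 0.2306]), 'tool_rot': array([ 1.459e-01,  9.893e-01, -8.000e-04, -1.000e-04]), 'ft_force': array([-0.1574,  0.5725, -0.1915])}
(array([0.06784456, 0.50087858, 0.37320349]), array([[ 0.30382567, -0.10292249, -0.94727334]]))
[[ 145.90700247  641.89117221]
 [ 170.01408574  568.52070094]
 [-135.57578458  756.84214574]]
```

View pics/w1.png

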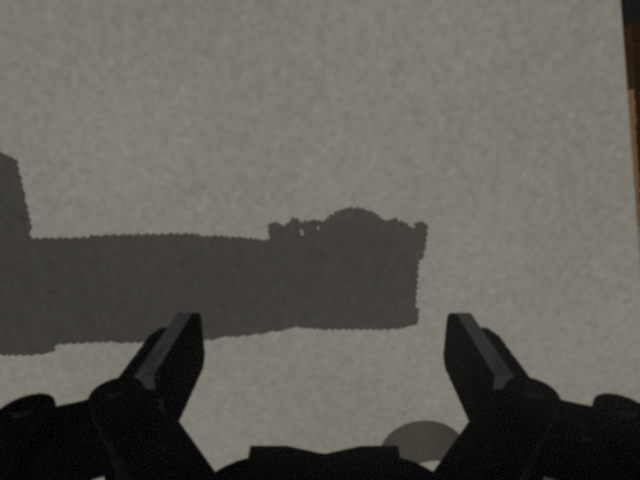

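The wrist view shows bare table and the open fingers at about (180,360) and (470,360), because the moves were refused. I'll give every key in each row.

Request:
jog_arm(
  motion=[
    {"x": -443, "y": -181, "z": 0, "spin": 4, "fingers": -1},
    {"x": -443, "y": -181, "z": 0, "spin": 4, "fingers": -1},
    {"x": -443, "y": -181, "z": 0, "spin": 4, "fingers": -1},
    {"x": -443, "y": -181, "z": 0, "spin": 4, "fingers": -1},
    {"x": -443, "y": -181, "z": 0, "spin": 4, "fingers": -1},
    {"x": -443, "y": -181, "z": 0, "spin": 4, "fingers": -1},
    {"x": -443, "y": -181, "z": 0, "spin": 4, "fingers": -1},
    {"x": -443, "y": -181, "z": 0, "spin": 4, "fingers": -1},
  ],
)

```text
clock: 1.15
eef_pos: [0.5179, 0.1753, 0.2308]
tool_rot: [0.181, 0.983, -0.0, -0.0]
ft_force: [0.1, 0.0, -0.6]
grip_width: 0.0855
grasp_force: 0.0
```

```bash
python3 - <<'E'
from h import *
c=camera("wrist"); save(c,"w2.png"); np.save("w2.npy",c,allow_pickle=True)
o=readout.get_obs(); print({k:np.round(o[k],4) for k in("clock","joint_pos","eef_pos","tool_rot","ft_force")}); print(ray(c,[[320,240]]))
print(proj(c,[[.5156,.1775,.1],[.5156,.1775,.03]]))
E
```

```text
{'clock': np.float64(1.2), 'joint_pos': array([ 0.3217,  0.3376,  0.1352,  1.367 , -0.0034,  0.6902]), 'eef_pos': array([0.5211, 0.1726, 0.2304]), 'tool_rot': array([ 0.1832,  0.9831, -0.0011,  0.0015]), 'ft_force': array([ 3.1538, -0.6406,  0.3005])}
(array([0.44343401, 0.20322008, 0.37351802]), array([[ 0.29588585, -0.12323552, -0.94736182]]))
[[326.5506777  217.76427766]
 [326.0770505  195.18380945]]
```

View pics/w2.png

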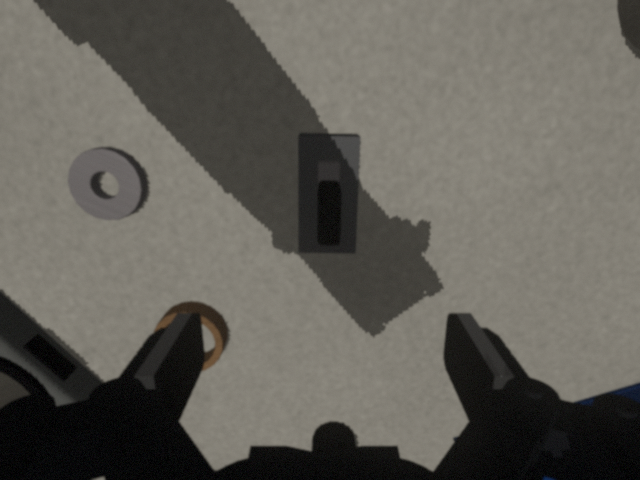

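The wrist view shows the spanner and holder ahead. The grip is black, columns 318–342 and rows 181–245; the holder's top runs about (299..358, 133..252). The holder centre at (328,193) agrees with the estimate projected to (326,195).

```bash
python3 - <<'E'
from h import *
from scipy.spatial.transform import Rotation as Ro
c=np.load("w2.npy",allow_pickle=True).item(); g=cv2.cvtColor(c["pixels"],cv2.COLOR_RGB2GRAY)
m=(g[150:260,305:350]<28).astype(np.uint8); n,l,st,ce=cv2.connectedComponentsWithStats(m); k=1+np.argmax(st[1:,4]); print(st[k],ce[k]+[305,150])
ys,xs=np.nonzero(l==k); p=np.c_[xs+305,ys+150].astype(np.float32)
for r in range(185,245,10): q=p[p[:,1]==r,0]; print(r,q.min(),q.max(),end="; ")
far=onz(c,[[p[:,0].mean(),p[:,1].max()+.5]],.1); near1=onz(c,[[p[:,0].mean(),p[:,1].min()]],.1);near0=onz(c,[[p[:,0].mean(),p[:,1].min()]],.062)
print("\n",far,near1,near0)
o=readout.get_obs(); R=Ro.from_quat(o["tool_rot"]).as_matrix(); print(R[:,0],R[:,1])
H=onz(c,[[328.3,194]],.03)
for P in(far,near1,near0,H): print("tool mm",(P[0]-o["eef_pos"])@R*1000)
E
```

```text
[  12   31   25   65 1520] [328.72368421 212.83618421]
185 318.0 339.0; 195 317.0 341.0; 205 317.0 340.0; 215 317.0 340.0; 225 317.0 340.0; 235 317.0 340.0; 
 [[0.53476397 0.17183919 0.1       ]] [[0.49260053 0.18775671 0.1       ]] [[0.49943126 0.18560838 0.062     ]]
[-0.93286844  0.3602024  -0.00327223] [ 0.36020897  0.93287011 -0.00169048]
tool mm [-12.56291378   4.39830352 130.46221456]
tool mm [ 32.5035609    4.05963032 130.3153181 ]
tool mm [ 25.48189848   4.58024166 168.33767242]
tool mm [  8.59943156   4.74684863 200.39285155]
```

Request:
jog_arm(
  motion=[
    {"x": 1, "y": 2, "z": 60, "spin": 0, "fingers": -1},
    {"x": 1, "y": 2, "z": 100, "spin": 0, "fingers": -1},
    {"x": 1, "y": 2, "z": 100, "spin": 0, "fingers": -1},
    {"x": 1, "y": 2, "z": 100, "spin": 0, "fingers": -1},
  ],
)

```text
clock: 1.7
eef_pos: [0.5168, 0.1803, 0.1327]
tool_rot: [0.18, 0.984, 0.0, 0.001]
ft_force: [0.7, 0.4, -0.1]
grip_width: 0.0853
grasp_force: 0.0
```

Request:
jog_arm(
  motion=[
    {"x": 1, "y": -0.5, "z": 35, "spin": 0, "fingers": -1},
    {"x": 1, "y": -0.5, "z": 65, "spin": 0, "fingers": -1},
    {"x": 1, "y": -0.5, "z": 67, "spin": 0, "fingers": -1},
    {"x": 1, "y": -0.5, "z": 67, "spin": 0, "fingers": 0.4},
    {"x": 1, "y": -0.5, "z": 67, "spin": 0, "fingers": 1},
    {"x": 1, "y": -0.5, "z": 67, "spin": 0, "fingers": 1},
    {"x": 1, "y": -0.5, "z": 67, "spin": 0, "fingers": 1},
    {"x": 1, "y": -0.5, "z": 67, "spin": 0, "fingers": 1},
  ],
)

```text
clock: 2.7
eef_pos: [0.5155, 0.1799, 0.0652]
tool_rot: [0.18, 0.984, 0.0, 0.001]
ft_force: [-0.0, 0.2, 4.6]
grip_width: 0.0151
grasp_force: 59.1
```

Request:
jog_arm(
  motion=[
    {"x": 0, "y": 0, "z": 0, "spin": 0, "fingers": 1},
    {"x": 0, "y": 0, "z": 0, "spin": 0, "fingers": 1},
  ],
)

```text
clock: 2.95
eef_pos: [0.5155, 0.1799, 0.0652]
tool_rot: [0.18, 0.984, 0.0, 0.001]
ft_force: [-1.6, 0.7, 5.6]
grip_width: 0.0153
grasp_force: 59.3
```

Request:
jog_arm(
  motion=[
    {"x": 0, "y": 0, "z": -50, "spin": 0, "fingers": 1},
    {"x": 0, "y": 0, "z": -100, "spin": 0, "fingers": 1},
    {"x": 0, "y": 0, "z": -140, "spin": 0, "fingers": 1},
    {"x": -30, "y": -40, "z": -140, "spin": 0, "fingers": 1},
    {"x": -68, "y": -85, "z": -140, "spin": 0, "fingers": 1},
    {"x": -106, "y": -133, "z": -140, "spin": 0, "fingers": 1},
    {"x": -144, "y": -181, "z": -140, "spin": 0, "fingers": 1},
    {"x": -182, "y": -229, "z": -140, "spin": 0, "fingers": 1},
  ],
)

```text
clock: 3.95
eef_pos: [0.6035, -0.1008, 0.2031]
tool_rot: [0.18, 0.984, 0.0, -0.001]
ft_force: [1.2, 0.1, -1.9]
grip_width: 0.0153
grasp_force: 60.4
```

Request:
jog_arm(
  motion=[
    {"x": -38, "y": -48, "z": 0, "spin": 0, "fingers": 1},
    {"x": -70, "y": -88, "z": 0, "spin": 0, "fingers": 1},
    {"x": -80, "y": -102, "z": 0, "spin": 0, "fingers": 1},
    {"x": -80, "y": -102, "z": 0, "spin": 0, "fingers": 1},
    {"x": -80, "y": -102, "z": 0, "spin": 0, "fingers": 1},
    {"x": -80, "y": -102, "z": 0, "spin": 0, "fingers": 1},
  ],
)

```text
clock: 4.7
eef_pos: [0.6423, -0.2212, 0.2044]
tool_rot: [0.179, 0.984, 0.0, -0.0]
ft_force: [0.4, 0.9, -2.4]
grip_width: 0.0151
grasp_force: 60.4
```

```bash
python3 - <<'E'
from h import *
c=camera("wrist"); save(c,"w3.png"); np.save("w3.npy",c,allow_pickle=True)
o=readout.get_obs(); print({k:np.round(o[k],4) for k in("clock","joint_pos","eef_pos","tool_rot","ft_force","grip_width")})
np.save("o3.npy",o,allow_pickle=True)
print(proj(c,[[.597,-.205,.111]]))
E
```

```text
{'clock': np.float64(4.75), 'joint_pos': array([-3.3180e-01,  6.2650e-01,  5.2720e-01,  1.4716e+00,  1.0000e-04,
        2.9000e-02]), 'eef_pos': array([ 0.6424, -0.2213,  0.2046]), 'tool_rot': array([ 1.794e-01,  9.838e-01,  1.000e-04, -0.000e+00]), 'ft_force': array([ 0.364 ,  0.0196, -1.8987]), 'grip_width': np.float64(0.0154)}
[[323.3586783  158.10080709]]
```

View pics/w3.png

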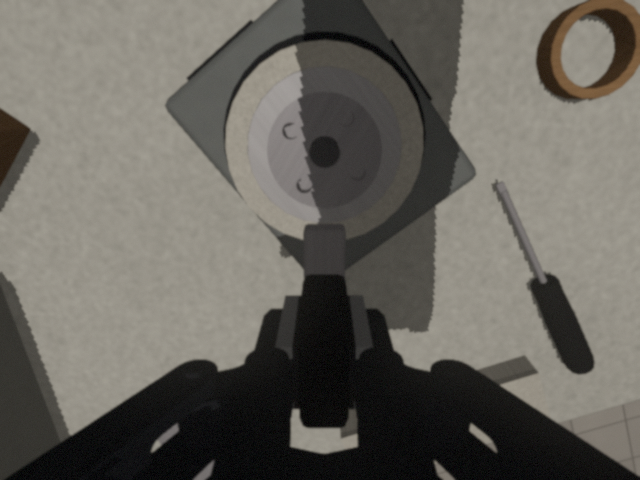

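The wrist view shows the lock ring at about (324,150) with its dark spindle at (324,151). Two holes are clear, near (291,130) and (305,184); the other two lie in shadow, near (358,173) and (346,119). The spanner is held at the bottom. I'll measure on a rectified, contrast-stretched crop.

```bash
python3 - <<'E'
from h import *
c=np.load("w3.npy",allow_pickle=True).item(); g=cv2.cvtColor(c["pixels"],cv2.COLOR_RGB2GRAY)
m=(g[130:172,300:350]<45).astype(np.uint8); n,l,st,ce=cv2.connectedComponentsWithStats(m); k=1+np.argmax(st[1:,4])
C=onz(c,[ce[k]+[300,130]],.111)[0]; print("spindle",st[k],ce[k]+[300,130],C)
# rectified view of plane z=.111, 8 px/mm, world x right, y up, centred at C
s=8; u,v=np.meshgrid(np.arange(600),np.arange(600)); P=np.stack([C[0]+(u-300)/s/1000,C[1]-(v-300)/s/1000,0*u+.111],-1).reshape(-1,3)
q=proj(c,P).astype(np.float32).reshape(600,600,2)
im=cv2.remap(g,q[...,0],q[...,1],cv2.INTER_CUBIC)
np.save("rect.npy",im); cv2.imwrite("pics/r3.png",cv2.createCLAHE(6,(5,5)).apply(im))
E
```

```text
spindle [  9   6  31  32 738] [324.21680217 151.39701897] [ 0.59370188 -0.20324517  0.111     ]
```

View pics/r3.png

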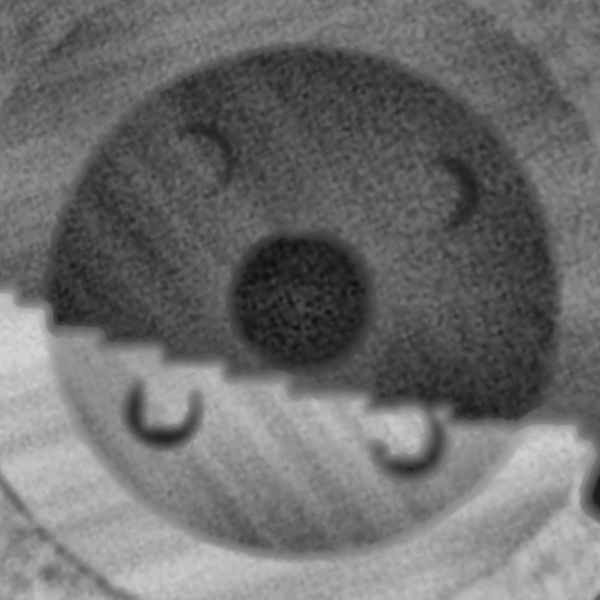

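The rectified ring (8 px/mm, x right, y up) has its holes at about (164,410), (407,439), (201,158) and (444,192), and its rim centre at about (302,300). Opposite holes are 355 and 348 px apart against the expected 352, so the hole line lies at about 37.1°. Next I'll check the camera's bias on the held spanner.

```bash
python3 - <<'E'
from h import *
from scipy.spatial.transform import Rotation as Ro
c=np.load("w3.npy",allow_pickle=True).item(); o=np.load("o3.npy",allow_pickle=True).item(); g=cv2.cvtColor(c["pixels"],cv2.COLOR_RGB2GRAY).astype(int)
R=Ro.from_quat(o["tool_rot"]).as_matrix(); e=o["eef_pos"]; T=lambda P:((P-e)@R*1000).round(2)
for r in(232,240,250,262): print(r,g[r,296:356:2])
print(g[215:240,324], g[268:282,324])
for r in (290,350,410): print(r,g[r,284:364:2])
w=T(np.array([.594,-.2032,.111])); print("ring in tool",w, R[:,0])
ax=np.deg2rad(37.1); print("yaw x",np.rad2deg(np.arctan2(R[1,0],R[0,0])))
print("expected crossbar end underside/top corners px",proj(c,[e+R@np.array([x,y,z])/1000 for x,y,z in((30,-9,35.2),(30,9,35.2),(30,-9,23.2),(30,9,23.2),(20,-8,3),(20,8,3),(20,-8,-35),(20,8,-35),(-20,0,-35))]).round(1))
E
```

```text
232 [151 153 150 140  75  58  58  58  59  61  59  59  57  58  58  57  58  57
  59  57  58  58  58  56  57  72  75  77  78  77]
240 [53 55 68 73 62 60 58 62 61 60 60 57 60 58 58 58 62 60 59 57 58 59 59 57
 51 49 49 48 46 46]
250 [53 52 51 49 54 58 59 62 61 58 57 57 58 56 57 58 61 58 59 60 58 58 58 56
 51 48 47 48 48 48]
262 [123  77  49  49  53  59  59  57  59  58  58  58  58  58  58  58  58  59
  58  55  59  60  58  55  50  48  47  46  42  47]
[71 72 72 71 72 71 72 71 66 59 55 52 50 53 54 56 57 58 57 58 57 55 59 59
 57] [58 58 56 54 56 52 39 23 18 21 22 20 16 10]
290 [143 142 142 144 145 146 148 148 138  77  18  22  21  21  20  19  20  19
  20  21  19  18  18   5  14  15  17  12  17  17  12  43  72  74  75  76
  75  75  77  75]
350 [45 56 58 54 40 20 21 19 12 16  9 18 14 11 11 15 11  6  9 10  9 10 14 11
 11 11 10  9 16  9  7 11  9 19  9 17 48 56 53 51]
410 [ 10  10  14  21  98 134 139 125  45  13  11  16  13   8   7   6  12  14
   7  10  12  12  13  15  14  17  18  12  13  14   4  15  43  70  72  68
  37  18  15  13]
ring in tool [51.66 -0.2  93.59] [-9.35635066e-01  3.52968850e-01  1.17075641e-04]
yaw x 159.33098869008904
expected crossbar end underside/top corners px [[304.6 217.6]
 [345.5 217.6]
 [303.4 225.4]
 [347.  225.4]
 [303.9 266.5]
 [346.7 266.5]
 [298.  316.6]
 [353.5 316.7]
 [325.5 428.7]]
```

```bash
python3 - <<'E'
from h import *
from scipy.spatial.transform import Rotation as Ro
c=np.load("w3.npy",allow_pickle=True).item(); o=np.load("o3.npy",allow_pickle=True).item(); g=cv2.cvtColor(c["pixels"],cv2.COLOR_RGB2GRAY).astype(int)
for r in(216,219,222,225,228): print(r,g[r,298:330:2])
print("far",g[415:445,316],g[415:445,332])
R=Ro.from_quat(o["tool_rot"]).as_matrix(); e=o["eef_pos"]
f=lambda x,y,z:proj(c,[e+R@np.array([x,y,z])/1000])[0]
for x in(26,27,28,30):print(x,f(x,0,35.2)[1],f(x,0,32)[1],f(x,0,23.2)[1],"grip",f(x-10,0,3.2)[1], "far",f(x-50,0,-34.8)[1])
t=np.load("top.npy",allow_pickle=True).item(); G=cv2.cvtColor(t["pixels"],cv2.COLOR_RGB2GRAY)
m=(G[195:240,350:395]>150).astype(np.uint8); n,l,st,ce=cv2.connectedComponentsWithStats(m); k=1+np.argmax(st[1:,4]); print(st[k]);(a,b),(w,h),_=cv2.fitEllipse(max(cv2.findContours(m,0,1)[0],key=len)); print(a+350,b+195,w,h,onz(t,[[a+350,b+195]],.091), np.array(proj(t,[[.594,-.2032,.111]])))
E
```

```text
216 [141 139 140 141 143 144 144 144 142 144 142 115  77  72  72  71]
219 [147 145 141 139 142 144 143 144 145 143 116  79  72  72  72  70]
222 [151 149 146 147 147 142 140 137 136 130  95  72  70  71  70  71]
225 [148 150 145 131  86  65  64  65  64  64  57  54  51  55  55  51]
228 [148 146 147 102  52  52  55  54  56  52  53  53  57  53  53  52]
far [  4  10  16   9   9   6  14   9  13  13  13  26  68 111 139 146 149 150
 148 147 146 147 148 149 149 148 147 147 148 149] [ 10  13  14  10   6  15  13  13  16  12  12  29  71 114 137 147 147 145
 145 147 147 146 145 146 148 147 147 149 148 147]
26 226.29318187871138 228.41542592587143 234.63410123737606 grip 276.1186280628589 far 438.26520903619166
27 224.12876150125265 226.2184367302272 232.3423549184627 grip 273.67688661160616 far 435.7717128882739
28 221.95713393099308 224.01400772499116 230.0424679796128 grip 271.22555157870624 far 433.2665054902229
30 217.5921198883856 219.5826860891979 225.4181066224749 grip 266.29388402710566 far 428.22063661133024
[  2   6  40  38 482]
371.38557624816895 219.58418655395508 37.21009063720703 38.870426177978516 [[ 0.59400973 -0.20210501  0.091     ]] [[372.62848864 217.84788762]]
```

Request:
jog_arm(
  motion=[
    {"x": 20, "y": 0.5, "z": 0, "spin": 8, "fingers": 1},
    {"x": 40, "y": 0.5, "z": 0, "spin": 18, "fingers": 1},
    {"x": 52.7, "y": 0.5, "z": 0, "spin": 28, "fingers": 1},
    {"x": 52.7, "y": 0.5, "z": 15, "spin": 32.2, "fingers": 1},
    {"x": 52.7, "y": 0.5, "z": 30, "spin": 32.2, "fingers": 1},
    {"x": 52.7, "y": 0.5, "z": 37, "spin": 32.2, "fingers": 1},
    {"x": 52.7, "y": 0.5, "z": 37, "spin": 32.2, "fingers": 1},
    {"x": 52.7, "y": 0.5, "z": 37, "spin": 32.2, "fingers": 1},
  ],
)

```text
clock: 5.75
eef_pos: [0.5937, -0.2037, 0.1677]
tool_rot: [0.446, 0.895, 0.0, 0.0]
ft_force: [1.0, -0.6, -2.1]
grip_width: 0.015
grasp_force: 60.4
```

```bash
cat > st.py <<'E'
from h import *
from scipy.spatial.transform import Rotation as Ro
o=readout.get_obs(); R=Ro.from_quat(o["tool_rot"]).as_matrix()
print(round(float(o["clock"]),2),"tcp",(o["eef_pos"]*1000).round(2),"yawx",np.rad2deg(np.arctan2(R[1,0],R[0,0])).round(2),"tilt",np.rad2deg(R[:2,2]).round(2),"F",o["ft_force"].round(2),"M",o["ft_torque"].round(3),"j6",o["joint_pos"][5].round(3))
E
python3 st.py; python3 - <<'E'
from h import *
c=camera("wrist"); save(c,"w4.png"); np.save("w4.npy",c,allow_pickle=True)
E
```

```text
5.75 tcp [ 593.72 -203.7   167.66] yawx 127.04 tilt [ 0.04 -0.01] F [ 0.97 -0.63 -2.09] M [-0.03  -0.03   0.002] j6 0.594
```

View pics/w4.png

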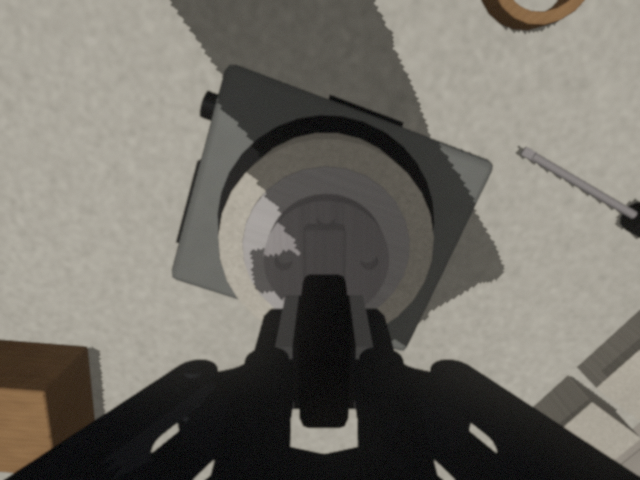

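The view shows the spanner over the ring. The side holes are visible at about (284,258) and (370,261), and the far hole peeks out at (326,215) just beyond the crossbar. I'll enlarge a rectified crop to check centring.

```bash
python3 - <<'E'
from h import *
from scipy.spatial.transform import Rotation as Ro
c=np.load("w4.npy",allow_pickle=True).item(); o=readout.get_obs(); g=cv2.cvtColor(c["pixels"],cv2.COLOR_RGB2GRAY)
R=Ro.from_quat(o["tool_rot"]).as_matrix(); e=o["eef_pos"]; s=8
# rectified in tool axes about TCP: right=+tool y, up=+tool x  (plane z=.111)
u,v=np.meshgrid(np.arange(600),np.arange(600)); k=(e[2]-.111)
L=np.stack([(300-v)/s/1000,(u-300)/s/1000,0*u+k],-1).reshape(-1,3)
q=proj(c,e+L@R.T).astype(np.float32).reshape(600,600,2)
im=cv2.remap(g,q[...,0],q[...,1],cv2.INTER_CUBIC); im=cv2.GaussianBlur(im,(0,0),2); im=np.clip((im.astype(float)-25)*4.5,0,255).astype(np.uint8)
cv2.imwrite("pics/r4.png",im)
E
```

```text
(no output)
```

View pics/r4.png

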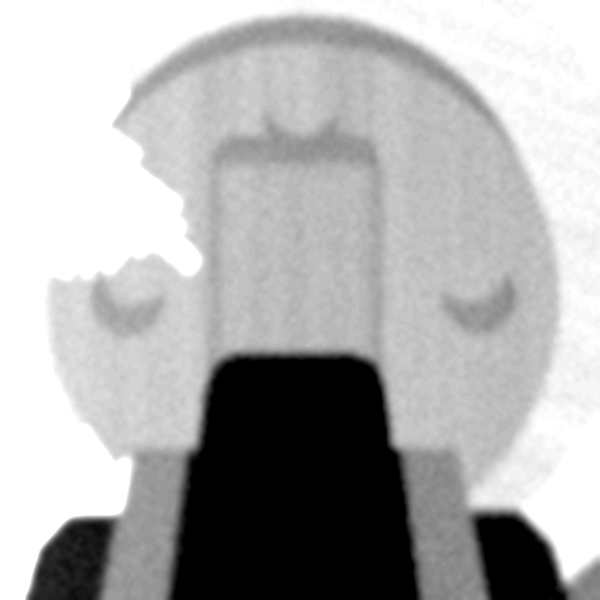

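The rectified crop (8 px/mm, centred on the TCP, tool x up and y right) has the side holes at about (127,300) and (479,297), 352 px apart as expected. Their midpoint (303,298) puts the ring at tool (+0.2, +0.4) mm. The spanner itself sits about (-1.5, -0.3) mm from the TCP, so I'll shift about (+1.6, +0.6) mm.

Request:
jog_arm(
  motion=[
    {"x": 1.6, "y": 0.6, "z": 0, "spin": 0, "fingers": 1},
    {"x": 1.6, "y": 0.6, "z": 2, "spin": 0, "fingers": 1},
    {"x": 1.6, "y": 0.6, "z": 4, "spin": 0, "fingers": 1},
    {"x": 1.6, "y": 0.6, "z": 5, "spin": 0, "fingers": 1},
    {"x": 1.6, "y": 0.6, "z": 5, "spin": 0, "fingers": 1},
    {"x": 1.6, "y": 0.6, "z": 5, "spin": 0, "fingers": 1},
  ],
)

```text
clock: 6.55
eef_pos: [0.5929, -0.202, 0.1623]
tool_rot: [0.446, 0.895, -0.0, 0.0]
ft_force: [-0.9, 0.0, -1.9]
grip_width: 0.0156
grasp_force: 60.4
```

```bash
python3 st.py
```

```text
6.55 tcp [ 592.87 -201.98  162.34] yawx 127.02 tilt [ 0. -0.] F [-0.89  0.   -1.85] M [-0.012 -0.011  0.009] j6 0.596
```

Request:
jog_arm(
  motion=[
    {"x": 0, "y": 0, "z": 1, "spin": 0, "fingers": 1},
    {"x": 0, "y": 0, "z": 2, "spin": 0, "fingers": 1},
    {"x": 0, "y": 0, "z": 3, "spin": 0, "fingers": 1},
    {"x": 0, "y": 0, "z": 3, "spin": 0, "fingers": 1},
  ],
)

```text
clock: 7.05
eef_pos: [0.5928, -0.2019, 0.1591]
tool_rot: [0.446, 0.895, -0.0, -0.0]
ft_force: [0.5, -0.9, -2.1]
grip_width: 0.0152
grasp_force: 60.4
```

Request:
jog_arm(
  motion=[
    {"x": 0, "y": 0, "z": 0.7, "spin": 0, "fingers": 1},
    {"x": 0, "y": 0, "z": 1, "spin": 0, "fingers": 1},
    {"x": 0, "y": 0, "z": 1, "spin": 0, "fingers": 1},
  ],
)

```text
clock: 7.42
eef_pos: [0.5928, -0.2019, 0.1583]
tool_rot: [0.446, 0.895, -0.0, -0.0]
ft_force: [-0.1, 1.0, -2.6]
grip_width: 0.0155
grasp_force: 60.4
```

```bash
python3 st.py
```

```text
7.42 tcp [ 592.83 -201.93  158.26] yawx 127.02 tilt [-0.  0.] F [-0.12  1.03 -2.62] M [ 0.007 -0.007  0.03 ] j6 0.596
```

Request:
jog_arm(
  motion=[
    {"x": 0, "y": 0, "z": 0.7, "spin": 0, "fingers": 1},
    {"x": 0, "y": 0, "z": 1.4, "spin": 0, "fingers": 1},
    {"x": 0, "y": 0, "z": 2, "spin": 0, "fingers": 1},
    {"x": 0, "y": 0, "z": 2, "spin": 0, "fingers": 1},
  ],
)

```text
clock: 7.92
eef_pos: [0.5928, -0.2019, 0.1562]
tool_rot: [0.446, 0.895, -0.0, -0.0]
ft_force: [0.3, 0.6, -1.6]
grip_width: 0.0153
grasp_force: 60.4
```

```bash
python3 st.py
```

```text
7.92 tcp [ 592.79 -201.91  156.2 ] yawx 127.02 tilt [-0.01  0.  ] F [ 0.33  0.58 -1.64] M [ 0.037 -0.037  0.058] j6 0.596
```

Request:
jog_arm(
  motion=[
    {"x": 0, "y": 0, "z": 0.7, "spin": 0, "fingers": 1},
    {"x": 0, "y": 0, "z": 1.4, "spin": 0, "fingers": 1},
    {"x": 0, "y": 0, "z": 2, "spin": 0, "fingers": 1},
    {"x": 0, "y": 0, "z": 2, "spin": 0, "fingers": 1},
  ],
)

```text
clock: 8.43
eef_pos: [0.5928, -0.2019, 0.1542]
tool_rot: [0.446, 0.895, -0.0, -0.0]
ft_force: [-0.0, 0.2, -2.5]
grip_width: 0.0153
grasp_force: 60.4
```

Request:
jog_arm(
  motion=[
    {"x": 0, "y": 0, "z": 0.7, "spin": 0, "fingers": 1},
    {"x": 0, "y": 0, "z": 1.4, "spin": 0, "fingers": 1},
    {"x": 0, "y": 0, "z": 1.8, "spin": 0, "fingers": 1},
    {"x": 0, "y": 0, "z": 1.8, "spin": 0, "fingers": 1},
  ],
)

```text
clock: 8.93
eef_pos: [0.5928, -0.2019, 0.1524]
tool_rot: [0.446, 0.895, 0.0, -0.0]
ft_force: [-0.8, -0.3, -1.4]
grip_width: 0.0157
grasp_force: 60.4
```

```bash
python3 st.py
```

```text
8.93 tcp [ 592.81 -201.94  152.45] yawx 127.02 tilt [-0.01  0.  ] F [-0.8  -0.3  -1.41] M [-0.034 -0.019 -0.029] j6 0.596
```

Request:
jog_arm(
  motion=[
    {"x": 0, "y": 0.05, "z": 0, "spin": 2, "fingers": 1},
    {"x": 0, "y": 0.1, "z": 0, "spin": 4, "fingers": 1},
    {"x": 0, "y": 0.15, "z": 0, "spin": 6, "fingers": 1},
    {"x": 0, "y": 0.2, "z": 0, "spin": 8, "fingers": 1},
    {"x": 0, "y": 0.26, "z": 0, "spin": 10, "fingers": 1},
    {"x": 0, "y": 0.26, "z": 0, "spin": 10, "fingers": 1},
  ],
)

```text
clock: 9.68
eef_pos: [0.5934, -0.2015, 0.1526]
tool_rot: [0.522, 0.853, 0.0, 0.0]
ft_force: [2.7, 2.1, -3.6]
grip_width: 0.0154
grasp_force: 60.1
```

```bash
python3 st.py
```

```text
9.68 tcp [ 593.45 -201.54  152.57] yawx 117.02 tilt [0.04 0.02] F [ 2.74  2.1  -3.59] M [ 0.417 -0.785  0.209] j6 0.772
```

Request:
jog_arm(
  motion=[
    {"x": 0, "y": 0.1, "z": 0, "spin": 2, "fingers": 1},
    {"x": 0, "y": 0.2, "z": 0, "spin": 4, "fingers": 1},
    {"x": 0, "y": 0.3, "z": 0, "spin": 6, "fingers": 1},
    {"x": 0, "y": 0.4, "z": 0, "spin": 8, "fingers": 1},
    {"x": 0, "y": 0.5, "z": 0, "spin": 10, "fingers": 1},
    {"x": 0, "y": 0.5, "z": 0, "spin": 10, "fingers": 1},
  ],
)

```text
clock: 10.42
eef_pos: [0.5937, -0.2015, 0.1526]
tool_rot: [0.595, 0.804, 0.0, 0.0]
ft_force: [3.8, 2.5, -4.1]
grip_width: 0.0154
grasp_force: 60.1
```

```bash
python3 st.py
```

```text
10.43 tcp [ 593.7  -201.45  152.58] yawx 107.01 tilt [0.02 0.01] F [ 3.79  2.5  -4.12] M [ 0.686 -1.002  0.147] j6 0.947
```

Request:
jog_arm(
  motion=[
    {"x": 0, "y": 0.1, "z": 0, "spin": 2, "fingers": 1},
    {"x": 0, "y": 0.2, "z": 0, "spin": 4, "fingers": 1},
    {"x": 0, "y": 0.3, "z": 0, "spin": 6, "fingers": 1},
    {"x": 0, "y": 0.4, "z": 0, "spin": 8, "fingers": 1},
    {"x": 0, "y": 0.5, "z": 0, "spin": 10, "fingers": 1},
    {"x": 0, "y": 0.5, "z": 0, "spin": 10, "fingers": 1},
  ],
)

```text
clock: 11.18
eef_pos: [0.594, -0.2014, 0.1526]
tool_rot: [0.663, 0.749, 0.0, 0.0]
ft_force: [4.7, 3.5, -2.6]
grip_width: 0.0152
grasp_force: 60.1
```

```bash
python3 st.py
```

```text
11.18 tcp [ 593.98 -201.41  152.57] yawx 97.0 tilt [ 0. -0.] F [ 4.69  3.5  -2.63] M [ 0.736 -1.006  0.131] j6 1.122
```

Request:
jog_arm(
  motion=[
    {"x": 0.2, "y": 0.2, "z": 0, "spin": 1.5, "fingers": 1},
    {"x": 0.3, "y": 0.4, "z": 0, "spin": 3, "fingers": 1},
    {"x": 0.4, "y": 0.5, "z": 0, "spin": 4.5, "fingers": 1},
    {"x": 0.4, "y": 0.6, "z": 0, "spin": 6, "fingers": 1},
    {"x": 0.4, "y": 0.6, "z": 0, "spin": 6, "fingers": 1},
  ],
)

```text
clock: 11.8
eef_pos: [0.5943, -0.2013, 0.1525]
tool_rot: [0.701, 0.713, -0.0, 0.0]
ft_force: [2.8, 0.7, -1.7]
grip_width: 0.0153
grasp_force: 60.4
```

```bash
python3 st.py
```

```text
11.8 tcp [ 594.33 -201.26  152.54] yawx 90.99 tilt [-0.02 -0.03] F [ 2.78  0.66 -1.67] M [ 0.253 -0.666  0.14 ] j6 1.227
```

Request:
jog_arm(
  motion=[
    {"x": 0.1, "y": 0.2, "z": 0, "spin": 1.5, "fingers": 1},
    {"x": 0.1, "y": 0.3, "z": 0, "spin": 3, "fingers": 1},
    {"x": 0.1, "y": 0.4, "z": 0, "spin": 4.5, "fingers": 1},
    {"x": 0.1, "y": 0.4, "z": 0, "spin": 6, "fingers": 1},
    {"x": 0.1, "y": 0.4, "z": 0, "spin": 6, "fingers": 1},
  ],
)

```text
clock: 12.42
eef_pos: [0.5946, -0.2011, 0.1525]
tool_rot: [0.737, 0.676, -0.0, 0.0]
ft_force: [0.7, -0.1, -0.7]
grip_width: 0.0152
grasp_force: 60.5
```

```bash
python3 st.py
```

```text
12.43 tcp [ 594.65 -201.1   152.51] yawx 84.99 tilt [-0.03 -0.03] F [ 0.72 -0.06 -0.68] M [-0.113 -0.162  0.148] j6 1.332
```

Request:
jog_arm(
  motion=[
    {"x": 0, "y": 0, "z": 0, "spin": 1.5, "fingers": 1},
    {"x": 0, "y": 0.1, "z": 0, "spin": 3, "fingers": 1},
    {"x": 0, "y": 0.1, "z": 0, "spin": 4, "fingers": 1},
    {"x": 0, "y": 0.1, "z": 0, "spin": 4, "fingers": 1},
  ],
)

```text
clock: 12.92
eef_pos: [0.5948, -0.2011, 0.1525]
tool_rot: [0.76, 0.649, -0.0, 0.0]
ft_force: [0.9, -1.4, -1.6]
grip_width: 0.015
grasp_force: 60.6
```

```bash
python3 st.py
```

```text
12.93 tcp [ 594.82 -201.06  152.49] yawx 81.0 tilt [-0.02 -0.02] F [ 0.95 -1.4  -1.58] M [-0.356  0.041  0.192] j6 1.402
```

Request:
jog_arm(
  motion=[
    {"x": 0, "y": 0, "z": 0, "spin": 1, "fingers": 1},
    {"x": 0, "y": 0, "z": 0, "spin": 2, "fingers": 1},
    {"x": 0, "y": 0, "z": 0, "spin": 3, "fingers": 1},
    {"x": 0, "y": 0, "z": 0, "spin": 3, "fingers": 1},
  ],
)

```text
clock: 13.42
eef_pos: [0.5949, -0.201, 0.1525]
tool_rot: [0.777, 0.629, -0.0, 0.0]
ft_force: [-1.6, -2.0, -0.8]
grip_width: 0.0151
grasp_force: 60.6
```

```bash
python3 st.py
```

```text
13.43 tcp [ 594.93 -200.99  152.47] yawx 78.01 tilt [-0.01 -0.02] F [-1.59 -2.04 -0.78] M [-0.544  0.145  0.152] j6 1.455
```

Request:
jog_arm(
  motion=[
    {"x": -0.1, "y": 0, "z": 0, "spin": 1, "fingers": 1},
    {"x": -0.2, "y": 0, "z": 0, "spin": 2, "fingers": 1},
    {"x": -0.2, "y": 0, "z": 0, "spin": 3, "fingers": 1},
    {"x": -0.2, "y": 0, "z": 0, "spin": 3, "fingers": 1},
  ],
)

```text
clock: 13.92
eef_pos: [0.595, -0.201, 0.1525]
tool_rot: [0.793, 0.609, 0.0, 0.0]
ft_force: [-0.4, -2.3, -1.5]
grip_width: 0.0151
grasp_force: 60.5
```

```bash
python3 st.py
```

```text
13.93 tcp [ 595.01 -201.03  152.51] yawx 75.01 tilt [ 0. -0.] F [-0.36 -2.28 -1.52] M [-0.565  0.132  0.143] j6 1.507
```

Request:
jog_arm(
  motion=[
    {"x": -0.1, "y": 0, "z": 0, "spin": 1, "fingers": 1},
    {"x": -0.2, "y": 0, "z": 0, "spin": 2, "fingers": 1},
    {"x": -0.2, "y": 0, "z": 0, "spin": 3, "fingers": 1},
    {"x": -0.2, "y": 0, "z": 0, "spin": 3, "fingers": 1},
  ],
)

```text
clock: 14.42
eef_pos: [0.595, -0.2011, 0.1525]
tool_rot: [0.809, 0.588, 0.0, 0.0]
ft_force: [0.0, -1.3, -2.5]
grip_width: 0.0152
grasp_force: 60.5
```

```bash
python3 st.py
```

```text
14.43 tcp [ 595.04 -201.12  152.53] yawx 72.03 tilt [0.01 0.01] F [ 0.01 -1.31 -2.54] M [-0.409 -0.139  0.187] j6 1.558
```

Request:
jog_arm(
  motion=[
    {"x": 0, "y": 0, "z": 0, "spin": 0.7, "fingers": 1},
    {"x": 0, "y": 0, "z": 0, "spin": 1.4, "fingers": 1},
    {"x": 0, "y": 0, "z": 0, "spin": 2, "fingers": 1},
    {"x": 0, "y": 0, "z": 0, "spin": 2, "fingers": 1},
  ],
)

```text
clock: 14.92
eef_pos: [0.5951, -0.2012, 0.1525]
tool_rot: [0.819, 0.574, 0.0, 0.0]
ft_force: [1.1, -0.3, -1.3]
grip_width: 0.015
grasp_force: 60.4
```

```bash
python3 st.py
```

```text
14.93 tcp [ 595.08 -201.16  152.53] yawx 70.03 tilt [0.02 0.01] F [ 1.07 -0.32 -1.29] M [-0.295 -0.178  0.308] j6 1.593
```

Request:
jog_arm(
  motion=[
    {"x": 0, "y": 0, "z": 0, "spin": 0.7, "fingers": 1},
    {"x": 0, "y": 0, "z": 0, "spin": 1.4, "fingers": 1},
    {"x": 0, "y": 0, "z": 0, "spin": 2, "fingers": 1},
    {"x": 0, "y": 0, "z": 0, "spin": 2, "fingers": 1},
  ],
)

```text
clock: 15.42
eef_pos: [0.5951, -0.2012, 0.1525]
tool_rot: [0.829, 0.559, 0.0, 0.0]
ft_force: [1.5, -0.7, -2.2]
grip_width: 0.0152
grasp_force: 60.4
```

```bash
python3 st.py
```

```text
15.43 tcp [ 595.08 -201.18  152.52] yawx 68.03 tilt [0.02 0.  ] F [ 1.52 -0.74 -2.25] M [-0.293 -0.394  0.508] j6 1.628
```

Request:
jog_arm(
  motion=[
    {"x": 0, "y": 0, "z": 0, "spin": -2, "fingers": 1},
    {"x": 0, "y": 0, "z": 0, "spin": -4, "fingers": 1},
    {"x": 0, "y": 0, "z": 0, "spin": -6, "fingers": 1},
    {"x": 0, "y": 0, "z": 0, "spin": -7, "fingers": 1},
    {"x": 0, "y": 0, "z": 0, "spin": -7, "fingers": 1},
  ],
)

```text
clock: 16.05
eef_pos: [0.5948, -0.2011, 0.1524]
tool_rot: [0.793, 0.609, -0.0, -0.0]
ft_force: [1.2, 0.1, -2.5]
grip_width: 0.0154
grasp_force: 60.4
```

```bash
python3 st.py
```

```text
16.05 tcp [ 594.8  -201.14  152.45] yawx 75.02 tilt [-0.02  0.02] F [ 1.23  0.1  -2.48] M [-0.078 -0.253  0.026] j6 1.506
```

Request:
jog_arm(
  motion=[
    {"x": 0, "y": 0, "z": -4, "spin": 0, "fingers": 1},
    {"x": 0, "y": 0, "z": -10, "spin": 0, "fingers": 1},
    {"x": 0, "y": 0, "z": -30, "spin": 0, "fingers": 1},
    {"x": 0, "y": 0, "z": -55, "spin": 0, "fingers": 1},
    {"x": 30, "y": -15, "z": -60, "spin": -10, "fingers": 1},
    {"x": 75, "y": -38, "z": -60, "spin": -20, "fingers": 1},
    {"x": 120, "y": -60, "z": -60, "spin": -30, "fingers": 1},
    {"x": 165, "y": -83, "z": -60, "spin": -40, "fingers": 1},
  ],
)

```text
clock: 17.05
eef_pos: [0.5566, -0.019, 0.2131]
tool_rot: [0.535, 0.845, 0.0, -0.0]
ft_force: [0.8, -0.2, -2.4]
grip_width: 0.015
grasp_force: 60.4
```

```bash
python3 st.py
```

```text
17.05 tcp [556.6  -19.02 213.06] yawx 115.32 tilt [-0.    0.01] F [ 0.76 -0.17 -2.4 ] M [ 0.037 -0.009  0.065] j6 1.095
```

Request:
jog_arm(
  motion=[
    {"x": 45, "y": 11, "z": 0, "spin": -10, "fingers": 1},
    {"x": 95, "y": 22, "z": 0, "spin": -20, "fingers": 1},
    {"x": 145, "y": 34, "z": 0, "spin": -30, "fingers": 1},
    {"x": 185, "y": 43, "z": 0, "spin": -40, "fingers": 1},
    {"x": 199, "y": 47, "z": 0, "spin": -44.2, "fingers": 1},
    {"x": 199, "y": 47, "z": 30, "spin": -44.2, "fingers": 1},
    {"x": 199, "y": 47, "z": 60, "spin": -44.2, "fingers": 1},
    {"x": 199, "y": 47, "z": 60, "spin": -44.2, "fingers": 1},
  ],
)

```text
clock: 18.05
eef_pos: [0.5134, 0.1791, 0.1505]
tool_rot: [0.18, 0.984, -0.002, -0.003]
ft_force: [-0.7, -0.3, -2.2]
grip_width: 0.0153
grasp_force: 60.3
```

Request:
jog_arm(
  motion=[
    {"x": 0, "y": 0, "z": 35, "spin": 0, "fingers": 1},
    {"x": 0, "y": 0, "z": 45, "spin": 0, "fingers": 1},
    {"x": 0, "y": 0, "z": 45, "spin": 0, "fingers": 1},
    {"x": 0, "y": 0, "z": 45, "spin": 0, "fingers": 1},
  ],
)

```text
clock: 18.55
eef_pos: [0.5169, 0.1801, 0.1092]
tool_rot: [0.18, 0.984, 0.001, 0.001]
ft_force: [0.1, -0.2, -2.6]
grip_width: 0.0151
grasp_force: 60.2
```

```bash
python3 st.py
```

```text
18.55 tcp [516.91 180.13 109.16] yawx 159.22 tilt [0.14 0.05] F [ 0.09 -0.24 -2.58] M [0.033 0.038 0.032] j6 0.698
```

Request:
jog_arm(
  motion=[
    {"x": 1, "y": -0.5, "z": 10, "spin": 0, "fingers": 1},
    {"x": 1, "y": -0.5, "z": 22, "spin": 0, "fingers": 1},
    {"x": 1, "y": -0.5, "z": 25, "spin": 0, "fingers": 1},
    {"x": 1, "y": -0.5, "z": 25, "spin": 0, "fingers": 1},
    {"x": 1, "y": -0.5, "z": 25, "spin": 0, "fingers": 1},
  ],
)

```text
clock: 19.18
eef_pos: [0.5149, 0.1798, 0.0827]
tool_rot: [0.18, 0.984, 0.0, 0.0]
ft_force: [-0.1, -0.4, -1.8]
grip_width: 0.0153
grasp_force: 60.3
```

```bash
python3 st.py
```

```text
19.18 tcp [514.92 179.78  82.68] yawx 159.22 tilt [0.02 0.01] F [-0.15 -0.36 -1.83] M [ 0.    -0.023 -0.004] j6 0.699
```

Request:
jog_arm(
  motion=[
    {"x": -0.5, "y": 0.3, "z": 2, "spin": 0, "fingers": 1},
    {"x": -0.5, "y": 0.3, "z": 4, "spin": 0, "fingers": 1},
    {"x": -0.5, "y": 0.3, "z": 6, "spin": 0, "fingers": 1},
    {"x": -0.5, "y": 0.3, "z": 8, "spin": 0, "fingers": 1},
    {"x": -0.5, "y": 0.3, "z": 8, "spin": 0, "fingers": 1},
  ],
)

```text
clock: 19.8
eef_pos: [0.5151, 0.1797, 0.0743]
tool_rot: [0.18, 0.984, -0.0, -0.0]
ft_force: [-0.1, 0.6, -2.2]
grip_width: 0.0152
grasp_force: 60.3
```

Request:
jog_arm(
  motion=[
    {"x": 0, "y": 0, "z": 2, "spin": 0, "fingers": 1},
    {"x": 0, "y": 0, "z": 4, "spin": 0, "fingers": 1},
    {"x": 0, "y": 0, "z": 6, "spin": 0, "fingers": 1},
    {"x": 0, "y": 0, "z": 7.5, "spin": 0, "fingers": 1},
    {"x": 0, "y": 0, "z": 8.5, "spin": 0, "fingers": 1},
    {"x": 0, "y": 0, "z": 8.5, "spin": 0, "fingers": 1},
  ],
)

```text
clock: 20.55
eef_pos: [0.5152, 0.1798, 0.0659]
tool_rot: [0.18, 0.984, -0.0, -0.0]
ft_force: [-0.3, 0.1, -2.2]
grip_width: 0.0148
grasp_force: 60.3
```

```bash
python3 st.py
```

```text
20.55 tcp [515.16 179.79  65.89] yawx 159.23 tilt [-0.02 -0.  ] F [-0.33  0.11 -2.23] M [-0.019 -0.018  0.014] j6 0.698
```

Request:
jog_arm(
  motion=[
    {"x": 0, "y": 0, "z": 0.4, "spin": 0, "fingers": 1},
    {"x": 0, "y": 0, "z": 0.8, "spin": 0, "fingers": 1},
    {"x": 0, "y": 0, "z": 0.8, "spin": 0, "fingers": 1},
  ],
)

```text
clock: 20.92
eef_pos: [0.5154, 0.1798, 0.0654]
tool_rot: [0.18, 0.984, 0.0, 0.0]
ft_force: [-0.0, -0.1, -0.8]
grip_width: 0.0154
grasp_force: 60.7
```

```bash
python3 st.py
```

```text
20.93 tcp [515.37 179.84  65.41] yawx 159.22 tilt [0.02 0.01] F [-0.02 -0.08 -0.84] M [-0.078  0.101  0.014] j6 0.698
```

Contact with the block is starting at the original height. I'll press slightly, then open and rise.

Request:
jog_arm(
  motion=[
    {"x": 0, "y": 0, "z": 0.3, "spin": 0, "fingers": 1},
    {"x": 0, "y": 0, "z": 0.3, "spin": 0, "fingers": 0.3},
    {"x": 0, "y": 0, "z": 0.3, "spin": 0, "fingers": -1},
    {"x": 0, "y": 0, "z": 0.3, "spin": 0, "fingers": -1},
    {"x": 0, "y": 0, "z": 0.3, "spin": 0, "fingers": -1},
    {"x": 0, "y": 0, "z": 0.3, "spin": 0, "fingers": -1},
    {"x": 0, "y": 0, "z": 0.3, "spin": 0, "fingers": -1},
  ],
)

```text
clock: 21.8
eef_pos: [0.5152, 0.1798, 0.0649]
tool_rot: [0.18, 0.984, 0.0, -0.0]
ft_force: [0.1, 0.0, 0.2]
grip_width: 0.0858
grasp_force: 0.0
```

Request:
jog_arm(
  motion=[
    {"x": 0, "y": 0, "z": -20, "spin": 0, "fingers": -1},
    {"x": 0, "y": 0, "z": -60, "spin": 0, "fingers": -1},
    {"x": 0, "y": 0, "z": -110, "spin": 0, "fingers": -1},
    {"x": 0, "y": 0, "z": -150, "spin": 0, "fingers": -1},
    {"x": 0, "y": 0, "z": -165, "spin": 0, "fingers": -1},
    {"x": 0, "y": 0, "z": -165, "spin": 0, "fingers": -1},
    {"x": 0, "y": 0, "z": -165, "spin": 0, "fingers": -1},
  ],
)

```text
clock: 22.68
eef_pos: [0.5143, 0.1795, 0.2279]
tool_rot: [0.18, 0.984, -0.001, -0.002]
ft_force: [0.5, 0.7, 0.0]
grip_width: 0.0854
grasp_force: 0.0
```

```bash
python3 st.py; python3 - <<'E'
from h import *
c=camera("wrist"); save(c,"w5.png")
E
```

```text
22.68 tcp [514.28 179.45 227.86] yawx 159.23 tilt [-0.19 -0.07] F [0.51 0.73 0.03] M [0.003 0.028 0.075] j6 0.698
```

View pics/w5.png

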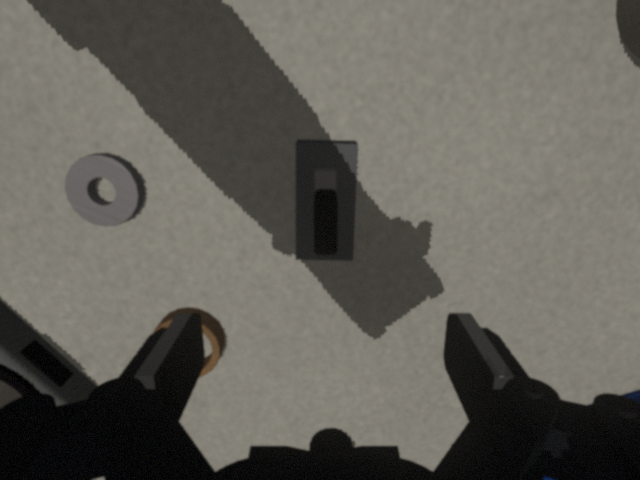

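The spanner stands in the holder exactly as at the start (grip at about (326,222) on the block (296..356, 141..260)), and the gripper is clear of it.

```bash
python3 -c "
from workcell import bot
print(bot.job_done())"
```

```text
the job is handed in; nothing more can be done
None
```

I turned the lock ring clockwise onto its stop (torque rose to about 0.5 N m there), stood the spanner back home in its holder, let go, and handed the job in at about 23 s; the hand-in returned no verdict.

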